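Seat the adapter plate on the test jig's pins

TASK

The blue adapter plate on the electronics test jig has not seated: it lies tilted, with its underside riding up on the jig's two locating pins. Nudge it over the jig base with the fingertips, squaring it against the dark steel rail and sliding it sideways (to the jig's left), until both its holes drop over the pins and it lies flat on the base inside the yellow outline; then back off. Do not pick the plate up or tip it over, and leave the other things on the bench where they are.

Things in the scene. Friction and masses are not known exactly. Their poses are not given: they have to be found in the camera images.
- jig: fixed aluminium jig base 240 (x) x 260 (y) x 25 mm. Origin: centre of its underside, on the table; x points away from the robot (turned up to about 35 degrees either way), y to its left, z up. Its flat top is 25 mm above the table, with a thin yellow painted outline of the seated plate on the three sides away from the rail
- rail (a point): middle of the rail's plate-side face, at its top edge. Dark steel rail fixed along the far side of the jig base: 22 mm wide (jig x 76 to 98 mm), 200 mm long along jig y, standing 15 mm above the base's top
- seat (a point): where the origin of the seated plate belongs: on the base's top at jig x = 0, y = +10 mm; the seated plate has the jig's yaw, 1 mm is left between it and the rail, and its holes have 1.5 mm play round the pins
- plate: loose blue plate 150 (x) x 120 (y) x 10 mm, about 0.35 kg; a green circuit board on top, fittings under 4 mm high (look only). Origin: centre of its underside, z up, axes along its sides and, within 4 degrees of yaw, the jig's. Two through holes, 13 mm wide, at x = -50 and +50, y = +22 mm. It slides with a few newtons until the pins in its holes stop it
- plate_edge (a point): middle of the plate's right edge (-y side), at its underside. At the start this edge lies on the jig base while the plate's left part is propped on the pin tips (tilt about 4 degrees), 14 to 24 mm too far to the jig's right (-y) and 4 to 11 mm too far towards the robot (-x)
- pin_near (a point): foot of the pin nearer to the robot, on its axis, at the height of the jig's top (jig x = -50, y = +32 mm). Both steel pins are 10 mm thick and 7 mm tall, the upper 4 mm tapering to a 5 mm flat tip; the plate hides them at the start
- pin_far (a point): foot of the farther pin, on its axis, at the height of the jig's top (jig x = +50, y = +32 mm)
- hole_near (a point): axis of the plate's hole nearer to the robot, at the plate's underside; belongs on pin_near
- hole_far (a point): axis of the plate's farther hole, at the plate's underside; belongs on pin_far
- thumb_nut: small brass thumb nut, 24 mm across, 18 mm tall, standing loose on the jig base by its left edge; bystander. Origin: centre of its underside
- gauge_block: small steel gauge block 30 x 14 x 20 mm, standing loose on the jig base by its left edge; bystander. Origin: centre of its underside
- glue: orange glue bottle with red cap, 40 mm across, 110 mm tall, on the table left of the jig; bystander. Origin: centre of its underside
- spool: grey spool of solder wire, 64 mm across, 46 mm tall, on the table right of the jig; bystander. Origin: centre of its underside
- screwdriver: red-handled screwdriver lying on the table right of the jig; bystander. Origin: on the table under its middle
- parts_tray: blue parts tray 80 x 130 x 30 mm on the table beyond the jig; bystander. Origin: centre of its underside
- screw_jar: small jar with black lid, 44 mm across, 55 mm tall, on the table beyond the jig; bystander. Origin: centre of its underside
Things that resemble listed ones, but are neither listed nor needed, are in the scene too. What is meant by the plate is not purple, and is the smaller of those in its own colour.

How it is judged:
By the outcome, as a careful person would: the job done as asked, in the order asked, and still so for the second after the job is handed in, with the robot touching nothing.
It also fails if it takes over 42 s, if anything falls off the work surface, if the arm or the gripper's body presses on something with over 40 N, if the wrist force passes 120 N, or if a joint passes its speed limit or range.

ROBOT

A 6-joint arm with a two-finger parallel gripper is mounted at the origin on the work surface. World frame = base frame: x ahead of the robot, y to its left, z up, the work surface at z = 0. Lengths are in mm, angles in degrees, forces in N, time in s.
With the tool pointing down it reaches from about 350 to 850 mm from the base axis. Payload 8.1 kg.
Tool frame: the origin (TCP) lies at the centre of the arm's flange, where the gripper is bolted on; the fingertips stand 173 mm ahead of it and the grasp point (between the pads) lies 155 mm ahead of it; z points along the fingers, y is the line along which they close (so a half turn about z gives the same grasp; the last joint's range is limited). The gripper opens to 85 mm and grips with 20 to 120 N. Pads are 22 mm wide; open, the fingers measure 114 mm over their backs; the gripper's body (76 mm by 85 mm) begins 54 mm behind the grasp point. The pads swing forward as they close: fully open they stand 13 mm farther back than shut.
Start: joints at [71.826, 7.471, 85.268, -0, 87.261, -4.893], TCP at [137.816, 583.964, 404.692] pointing down, gripper open.
Joint ranges: [-169.43, 169.43], [-51.17, 129.36], [1.28, 143.12], [-76.62, 256.62], [0, 156.53], [-152.29, 152.29]. Speed limits (degrees/s): [136.94, 136.94, 159.86, 180, 180, 180].

INTERFACE

Orientations are given as [roll, pitch, yaw] about the fixed x, y, z axes, in that order (R = Rz(yaw) Ry(pitch) Rx(roll)).
In Python, from bench import * gives the robot as it stands.
- The arm moves only by the shell command python3 -m jog 'ROWS' [FORCE]. ROWS is text: rows parted by semicolons, each of 7 numbers parted by spaces: the shift along the tool's x, y, z scaled (see below), then the turn, a rotation vector about the tool's x, y, z scaled (see below), then the closure, from -1 (fully open) to 1 (shut). In form: tx ty tz wx wy wz hand; .... A call has 1 to 5 rows; each row shifts and turns the commanded pose from where the row before left it, along the tool's axes as they then stand; what a row does not reach is not made up. The controller multiplies each number of a shift by 0.1 m and each number of a turn by 60 degrees. A row lasts 1/8 s, in which the tool goes at most 62.5 mm and 10.7 degrees, less where a joint would pass 70% of its speed; a pose out of reach is approached as far as the arm can. A call with a number of a shift or a turn outside -1 to 1 is refused whole. A call with a gripper value outside its range is refused whole. The fingers move at their own pace and stop on an object; FORCE is the grip in N (left out, the last holds). Time passes only in rows, so rows that do not move let the fingers close. It gives the time, the measured TCP pose, the force, the opening and the grip force at its end, in the units of the state.
- sense(): the state, without advancing time (a new reading comes with each control period).
- snapshot(name): name is "side" or "top" or "wrist"; returns a dict with "img" (400x640x3 uint8, red, green, blue), "fx", "fy", "cx", "cy" (pixels), "dist" ([k1, k2, p1, p2, k3] as OpenCV has them; the pictures are not rectified), "extrinsics" (4x4, takes a point from camera to world coordinates). Camera axes: x right, y down, z forward; pixel columns grow to the right and rows downward; lengths in mm; the calibration is good to about 2 mm. A picture is of the moment at which its call begins. There is no depth.
- hand_in(): hands the job in; it is judged then, once.
The state is a dict: "time": time; "joint_pos": joint angles; "qd": joint speeds; "joint_efforts": joint torques, N m; "tool_pos": TCP position; "tcp_rot": TCP orientation; "ft_force": force on the tool from outside, world axes, zero at the start; "wrist_torque": the same for the moment, N m; "finger_gap": finger opening in mm; "grip_force": force on a finger pad.
Only numpy, scipy, OpenCV 4.12 (cv2) and the standard library are available. Lean on these libraries where they do the work, as an engineer would, in place of code of your own. Each camera call takes 0.05 s, during which the arm holds its last target. There are 200 camera calls.

## Working session

There is one attempt and no reset: what is moved stays moved. The work goes in short steps, Python scripts to look and compute and a shell command to move; the robot and the scene stay as the last step left them, time stands still between calls to the robot, and variables do not carry over. Pictures are saved under pics/ and viewed, at most 10 in all, crops included, and the job is handed in when it is done.

```bash
mkdir -p pics; ls
python3 - <<'E'
from bench import *
import cv2
for n in ["top","side"]:
    s=snapshot(n); cv2.imwrite(f"pics/{n}0.png",s["img"][:,:,::-1])
    print(n,s["fx"],s["fy"],s["cx"],s["cy"],s["dist"]);print(s["extrinsics"])
print(sense())
E
```

```text
pics
top 494.5207761634362 494.5207761634362 320.241863275125 198.17957743643333 [-0.1172844  0.         0.         0.         0.       ]
[[ 1.12319778e-02 -9.79943463e-01  1.98958918e-01  2.86617593e+02]
 [-9.99924531e-01 -1.00168395e-02  7.11299497e-03  2.54559682e+01]
 [-4.97739338e-03 -1.99023796e-01 -9.79982017e-01  1.38584611e+03]
 [ 0.00000000e+00  0.00000000e+00  0.00000000e+00  1.00000000e+00]]
side 361.3621088905291 361.3621088905291 315.3138157126876 199.50270487739482 [-0.05857111  0.          0.          0.          0.        ]
[[-7.49178655e-01 -3.48691361e-01  5.63156885e-01  1.35022569e+02]
 [-6.62321082e-01  3.84245857e-01 -6.43184193e-01  5.21967501e+02]
 [ 7.88207161e-03 -8.54850546e-01 -5.18814434e-01  4.49203340e+02]
 [ 0.00000000e+00  0.00000000e+00  0.00000000e+00  1.00000000e+00]]
{'time': 0.1, 'joint_pos': array([ 7.18253042e+01,  7.51069305e+00,  8.53245334e+01,  5.75069048e-05,
        8.72605623e+01, -4.88967842e+00]), 'qd': array([ 0.00040509, -0.15061033, -0.13479677, -0.0390629 , -0.01965899,
       -0.08286625]), 'joint_efforts': array([ 1.20946628e-03, -5.70956969e+01, -5.01939797e+01, -2.43937830e-04,
        8.28504941e-03,  8.14027271e-05]), 'tool_pos': array([137.75515469, 583.75688645, 403.73568042]), 'tcp_rot': array([-1.79904565e+02, -8.22201570e-03,  1.66714973e+02]), 'ft_force': array([-0.04467458,  0.66553117, -0.28395676]), 'wrist_torque': array([-0.00672805,  0.0109738 ,  0.00034551]), 'grip_force': 0.0, 'finger_gap': 85.35863344778967}
```

View pics/top0.png

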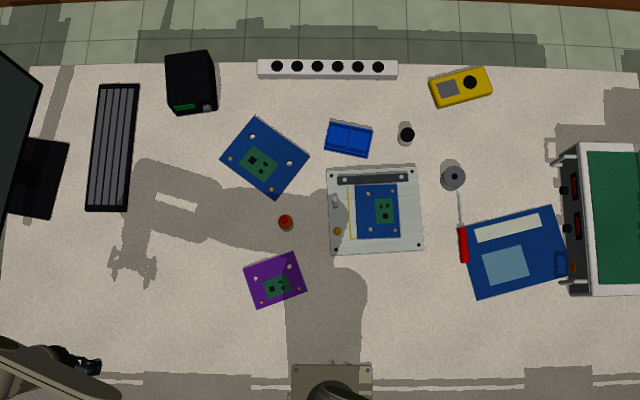

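View pics/side0.png

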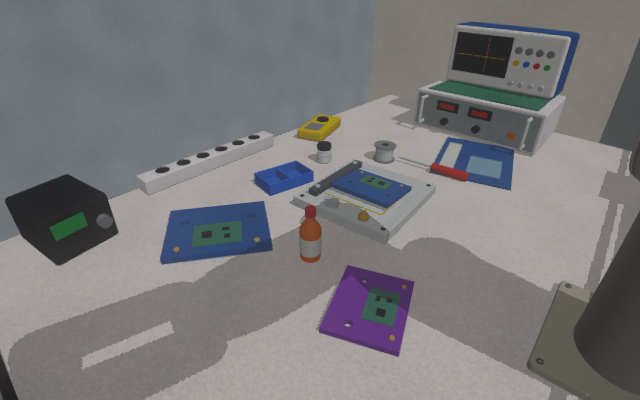

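The top view shows the jig at pixels (327–424, 165–256), with the rail at (338–408, 180) and the plate at about (376, 211). The nut is at (337, 231) and the gauge block at (334, 201). I'll enlarge that area.

Run:
```python
from bench import *
import cv2
i=cv2.imread("pics/top0.png")[160:262,318:434]
i=cv2.resize(i,None,fx=5.8,fy=5.8,interpolation=cv2.INTER_CUBIC)
i=cv2.convertScaleAbs(i,alpha=1.3)
for k in range(0,116,10):
    cv2.putText(i,str(318+k),(int(k*5.8),8),0,.3,(0,0,255),1)
    cv2.line(i,(int(k*5.8),10),(int(k*5.8),16),(0,0,255),1)
for k in range(0,102,10):
    cv2.putText(i,str(160+k),(0,int(k*5.8)+4),0,.3,(0,0,255),1)
cv2.imwrite("pics/top1.png",i)
```

```text
(no output)
```

View pics/top1.png

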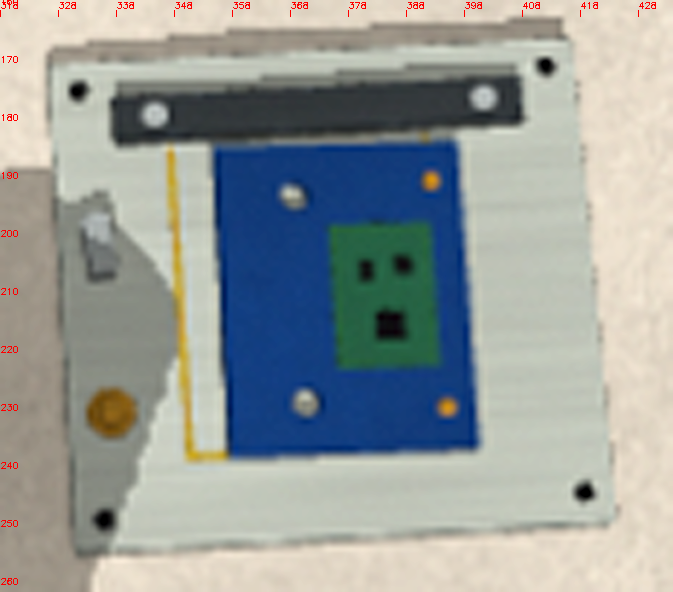

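```bash
cat > h.py <<'E'
import numpy as np, cv2
from scipy.optimize import least_squares
from scipy.spatial.transform import Rotation as R
def proj(s,P):
    T=np.linalg.inv(s["extrinsics"]); K=np.array([[s["fx"],0,s["cx"]],[0,s["fy"],s["cy"]],[0,0,1]])
    return cv2.projectPoints(np.asarray(P,float),cv2.Rodrigues(T[:3,:3])[0],T[:3,3],K,np.array(s["dist"]))[0][:,0]
def planar(p,L):  # p=x,y,yaw(deg)
    a=np.radians(p[2]); c,s_=np.cos(a),np.sin(a); L=np.asarray(L,float)
    return np.c_[p[0]+c*L[:,0]-s_*L[:,1],p[1]+s_*L[:,0]+c*L[:,1],L[:,2]]
def fit(s,L,uv,p0,loc=planar):
    r=least_squares(lambda p:(proj(s,loc(p,L))-uv).ravel(),p0); return r.x,np.abs(r.fun).max()
E
python3 - <<'E'
from bench import *
from h import *
s=snapshot("top")
px=lambda a:np.array(a)/5.8+[318,160]-0.4
jig,e=fit(s,[(120,130,25),(120,-130,25),(-120,-130,25),(-120,130,25)],px([(50,60),(573,40),(613,522),(76,552)]),[550,-80,0]);print(jig,e)
o,e=fit(s,[(75,70,25),(-75,70,25)],px([(170,146),(190,458)]),jig);print("outline",o,e)
rl,e=fit(s,[(76,100,40),(76,-100,40)],px([(114,145),(521,123)]),jig);print("rail",rl,e)
t=np.radians(4)
def pl(p,L):
    L=np.asarray(L,float); y=L[:,1]+60; z=L[:,2]
    return planar(p,np.c_[L[:,0],-60+y*np.cos(t)-z*np.sin(t),25+y*np.sin(t)+z*np.cos(t)])
p,e=fit(s,[(75,60,10),(75,-60,10),(-75,-60,10),(-75,60,10)],px([(214,147),(457,141),(479,448),(228,458)]),[550,-90,0],pl);print("plate",p,e)
a=np.radians(jig[2]);c,q=np.cos(a),np.sin(a);d=p[:2]-jig[:2];print("plate in jig",c*d[0]+q*d[1],-q*d[0]+c*d[1],p[2]-jig[2])
# bystanders approx
for n,u,z in [("nut",(111,413),43),("gauge",(97,226),45)]:
    x,e=fit(s,[(0,0,z)],px([u]),[550,0,0]);d=x[:2]-jig[:2];print(n,c*d[0]+q*d[1],-q*d[0]+c*d[1])
E
```

```text
[ 532.11523301 -116.37153095    3.29062162] 0.6821245679287244
outline [ 530.4486851  -114.23480263    3.6386697 ] 0.5001132203316558
rail [ 529.75077767 -115.38768835    3.80882576] 0.4686830508200046
plate [ 525.98487116 -121.67841092    2.84329167] 0.28432348149812015
plate in jig -6.424872429658554 -4.946243589704285 -0.4473299499069574
nut -57.321598480385845 108.8970044002421
gauge 32.4539201658506 110.91444035876331
```

```bash
python3 -m jog '-0.5 0 0 0 0 -0.14 -1; -0.5 0 0 0 0 -0.14 -1; -0.5 -0.3 0 0 0 0 -1; -0.4 -0.45 0 0 0 0 -1; -0.3 -0.5 0 0 0 0 -1' 20; python3 -m jog '0 -0.6 0 0 0 0 -1; 0 -0.6 0 0 0 0 -1; 0 -0.6 0 0 0 0 -1; 0 -0.6 0 0 0 0 -1; 0 -0.6 0 0 0 0 -1'; python3 -m jog '0 -0.6 0 0 0 0 -1; 0 -0.6 0 0 0 0 -1; 0 -0.6 0 0 0 0 -1; 0 -0.6 0 0 0 0 -1; 0 0 0 0 0 0 -1'
```

```text
time: 0.78
tool_pos: [365.2, 449.4, 404.1]
tcp_rot: [-180.0, -0.0, -176.5]
ft_force: [0.2, -0.6, -0.3]
finger_gap: 85.5
grip_force: 0.0
time: 1.4
tool_pos: [381.7, 149.6, 404.5]
tcp_rot: [-180.0, 0.0, -176.5]
ft_force: [0.7, -0.4, 1.0]
finger_gap: 85.5
grip_force: 0.0
time: 2.02
tool_pos: [396.4, -92.0, 404.4]
tcp_rot: [-180.0, -0.0, -176.9]
ft_force: [0.5, -0.1, 0.1]
finger_gap: 85.4
grip_force: 0.0
```

```bash
python3 -m jog '-0.23 -0.36 0 0 0 0 -1; 0 0 0 0 0 0 -1; 0 0 0 0 0 0 -1'
python3 - <<'E'
from bench import *
import cv2,numpy as np
s=snapshot("wrist"); cv2.imwrite("pics/w0.png",s["img"][:,:,::-1]); print(s["extrinsics"])
E
```

```text
time: 2.4
tool_pos: [422.0, -121.9, 404.3]
tcp_rot: [179.9, -0.1, -176.5]
ft_force: [-0.4, 0.2, 0.7]
finger_gap: 85.3
grip_force: 0.0
[[-6.24842598e-02  9.61833760e-01  2.66404833e-01  3.55217683e+02]
 [ 9.98045714e-01  6.00339353e-02  1.73400831e-02 -1.25559462e+02]
 [ 6.84946814e-04  2.66967684e-01 -9.63705238e-01  3.73527412e+02]
 [ 0.00000000e+00  0.00000000e+00  0.00000000e+00  1.00000000e+00]]
```

View pics/w0.png

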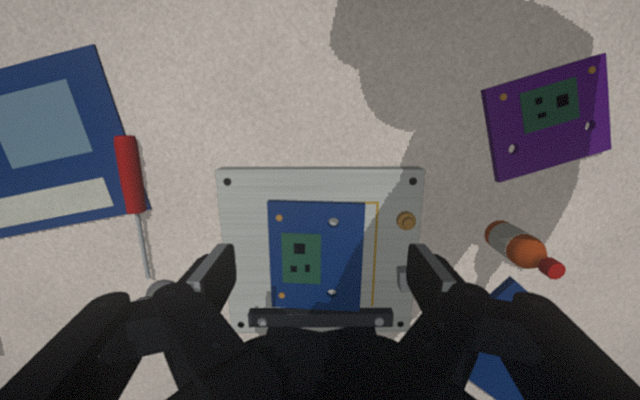

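Run:
```python
from bench import *
from h import *
import cv2
s=snapshot("wrist"); i=s["img"][160:340,205:435,::-1]
i=cv2.convertScaleAbs(cv2.resize(i,None,fx=3.4,fy=3.3,interpolation=cv2.INTER_CUBIC),alpha=1.3)
for k in range(0,230,10): cv2.putText(i,str(205+k),(int(k*3.4),8),0,.3,(0,0,255),1); cv2.line(i,(int(k*3.4),9),(int(k*3.4),14),(0,0,255),1)
for k in range(0,180,10): cv2.putText(i,str(160+k),(0,int(k*3.3)+4),0,.3,(0,0,255),1)
cv2.imwrite("pics/w1.png",i)
```

```text
(no output)
```

View pics/w1.png

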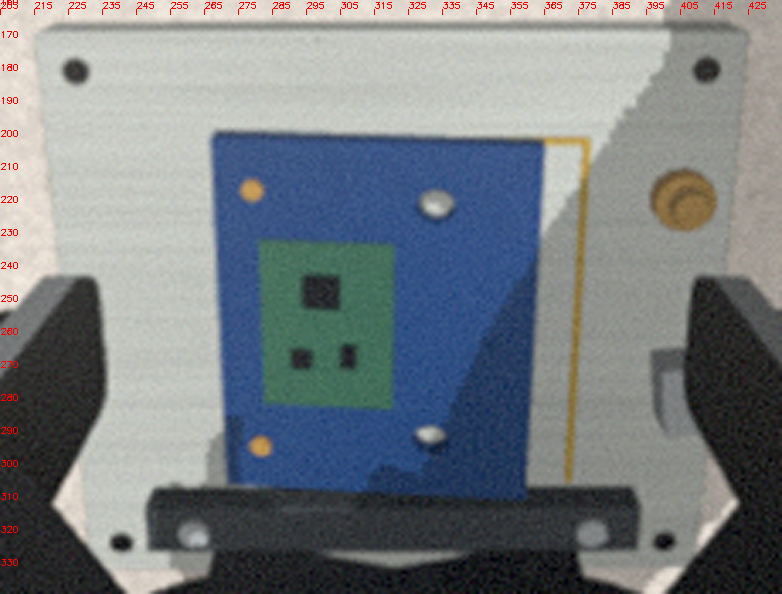

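Run:
```python
from bench import *
from h import *
s=snapshot("wrist")
px=lambda a:np.array(a)/[3.4,3.3]+[205,160]-0.35
jig,e=fit(s,[(-120,-130,25),(-120,130,25),(76,-100,25),(76,100,25)],px([(37,30),(747,30),(150,488),(638,488)]),[530,-115,3]);print(jig,e)
o,e=fit(s,[(75,70,25),(-75,70,25)],px([(569,480),(588,141)]),jig);print("outline",o,e)
t=np.radians(4)
def pl(p,L):
    L=np.asarray(L,float); y=L[:,1]+60; z=L[:,2]
    return planar(p,np.c_[L[:,0],-60+y*np.cos(t)-z*np.sin(t),25+y*np.sin(t)+z*np.cos(t)])
p,e=fit(s,[(75,60,10),(75,-60,10),(-75,-60,10),(-75,60,10)],px([(525,500),(229,487),(213,134),(545,141)]),[550,-90,0],pl);print("plate",p,e)
a=np.radians(jig[2]);c,q=np.cos(a),np.sin(a);d=p[:2]-jig[:2];print("plate in jig",c*d[0]+q*d[1],-q*d[0]+c*d[1],p[2]-jig[2])
```

```text
[ 534.09405639 -114.73635894    3.71001717] 1.552778603055856
outline [ 531.65197521 -112.18356394    3.77035239] 0.315728524038434
plate [ 527.19192913 -120.65201015    3.25610745] 1.1747518827362455
plate in jig -7.270445332212924 -5.456639508047227 -0.4539097209046612
```

```bash
python3 -m jog '-0.03 -0.05 0.5 0 0 0 -1; 0 0 0.5 0 0 0 -1; 0 0 0.5 0 0 0 -1; 0 0 0.35 0 0 0 -1; 0 0 0.05 0 0 0 -1';python3 -m jog '0 0 0.02 0 0 0 -1; 0 0 0.02 0 0 0 -1; 0 0 0.02 0 0 0 -1'
```

```text
time: 3.18
tool_pos: [423.9, -126.3, 212.4]
tcp_rot: [179.9, -0.3, -176.4]
ft_force: [-0.4, -0.8, 0.6]
finger_gap: 85.1
grip_force: 0.0
time: 3.55
tool_pos: [426.1, -127.8, 210.1]
tcp_rot: [-179.9, 0.1, -176.5]
ft_force: [-0.2, -0.0, -0.1]
finger_gap: 85.5
grip_force: 0.0
```

```bash
for k in 1 2; do :; done; python3 -m jog '0 0 0.04 0 0 0 -1; 0 0 0.03 0 0 0 -1; 0 0 0 0 0 0 -1'
python3 - <<'E'
from bench import *
import cv2
s=snapshot("side"); i=s["img"][150:250,270:450,::-1]
cv2.imwrite("pics/s1.png",cv2.resize(i,None,fx=4.4,fy=4.4,interpolation=cv2.INTER_CUBIC))
E
```

```text
time: 3.92
tool_pos: [425.1, -127.4, 201.3]
tcp_rot: [180.0, -0.0, -176.5]
ft_force: [0.3, 0.4, 1.0]
finger_gap: 85.3
grip_force: 0.0
```

View pics/s1.png

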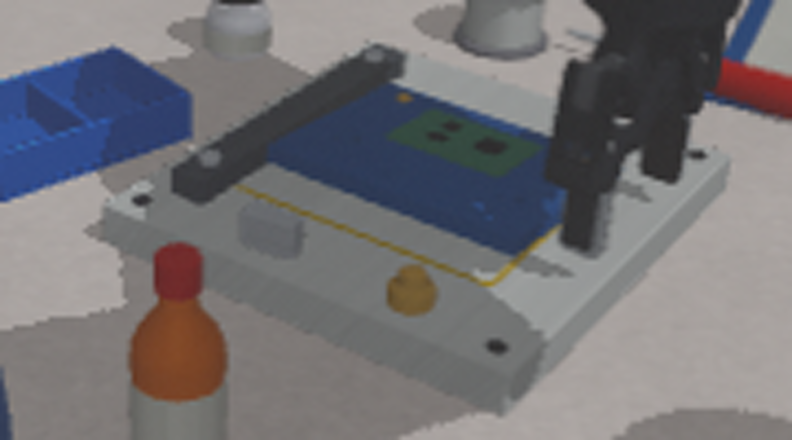

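The crop shows the fingertips at about (585, 250) and (665, 180), hovering just short of the plate's near edge. Their shadows are separate, so there's still a gap above the base. I'll descend further until they touch.

```bash
python3 -m jog '0 0 0.03 0 0 0 -1; 0 0 0.03 0 0 0 -1; 0 0 0 0 0 0 -1'; python3 -m jog '0 0 0.02 0 0 0 -1; 0 0 0 0 0 0 -1';python3 -m jog '0 0 0.02 0 0 0 -1; 0 0 0 0 0 0 -1'
```

```text
time: 4.35
tool_pos: [425.2, -127.4, 195.3]
tcp_rot: [180.0, -0.0, -176.5]
ft_force: [-0.1, 0.3, 1.0]
finger_gap: 85.4
grip_force: 0.0
time: 4.6
tool_pos: [425.3, -127.5, 193.6]
tcp_rot: [180.0, -0.0, -176.5]
ft_force: [0.2, 1.0, 0.0]
finger_gap: 85.5
grip_force: 0.0
time: 4.85
tool_pos: [425.3, -127.5, 191.5]
tcp_rot: [180.0, -0.0, -176.5]
ft_force: [1.2, 0.1, 0.6]
finger_gap: 85.5
grip_force: 0.0
```

```bash
python3 -m jog '0 0 0.02 0 0 0 -1; 0 0 0 0 0 0 -1'; python3 -m jog '0 0 0.015 0 0 0 -1; 0 0 0 0 0 0 -1';python3 -m jog '0 0 0.015 0 0 0 -1; 0 0 0 0 0 0 -1'
```

```text
time: 5.1
tool_pos: [425.3, -127.4, 189.5]
tcp_rot: [180.0, -0.0, -176.5]
ft_force: [0.3, 0.2, 0.4]
finger_gap: 85.5
grip_force: 0.0
time: 5.35
tool_pos: [425.3, -127.5, 188.1]
tcp_rot: [180.0, -0.0, -176.5]
ft_force: [0.4, 0.7, -0.4]
finger_gap: 85.5
grip_force: 0.0
time: 5.6
tool_pos: [425.3, -127.5, 186.5]
tcp_rot: [180.0, -0.0, -176.5]
ft_force: [-0.6, -0.6, -0.0]
finger_gap: 85.3
grip_force: 0.0
```

```bash
python3 -m jog '-0.06 0 -0.015 0 0 0 -1; -0.05 0 0 0 0 0 -1; 0 0 0 0 0 0 -1'; for r in 1; do python3 -m jog '-0.02 0 0 0 0 0 -1; 0 0 0 0 0 0 -1'; python3 -m jog '-0.02 0 0 0 0 0 -1; 0 0 0 0 0 0 -1'; done
```

```text
time: 5.98
tool_pos: [436.9, -126.8, 188.4]
tcp_rot: [-180.0, 0.0, -176.5]
ft_force: [-0.5, 0.6, -0.4]
finger_gap: 85.6
grip_force: 0.0
time: 6.22
tool_pos: [438.4, -126.6, 188.2]
tcp_rot: [180.0, -0.0, -176.5]
ft_force: [-0.4, -0.2, -1.8]
finger_gap: 85.7
grip_force: 0.0
time: 6.48
tool_pos: [440.4, -126.6, 188.2]
tcp_rot: [180.0, -0.0, -176.5]
ft_force: [-0.6, -0.2, -0.1]
finger_gap: 85.5
grip_force: 0.0
```

```bash
python3 -m jog '-0.02 0 0 0 0 0 -1; 0 0 0 0 0 0 -1'; python3 -m jog '-0.02 0 0 0 0 0 -1; 0 0 0 0 0 0 -1';  python3 -m jog '-0.02 0 0 0 0 0 -1; 0 0 0 0 0 0 -1'
```

```text
time: 6.72
tool_pos: [442.3, -126.5, 188.2]
tcp_rot: [-180.0, -0.0, -176.5]
ft_force: [-0.7, -0.4, 0.3]
finger_gap: 85.3
grip_force: 0.4
time: 6.98
tool_pos: [444.4, -126.3, 188.2]
tcp_rot: [180.0, 0.0, -176.5]
ft_force: [-0.1, 0.1, -0.2]
finger_gap: 85.5
grip_force: 0.4
time: 7.22
tool_pos: [446.5, -126.2, 188.2]
tcp_rot: [-180.0, 0.0, -176.5]
ft_force: [-0.8, -0.6, -0.7]
finger_gap: 85.8
grip_force: 0.2
```

Run:
```python
from bench import *
import cv2
s=snapshot("wrist"); t=snapshot("side")
a=cv2.resize(s["img"],(560,350))
b=cv2.resize(t["img"][150:250,270:450],None,fx=2.5,fy=2.5,interpolation=cv2.INTER_CUBIC)
import numpy as np
o=np.zeros((600,560,3),np.uint8); o[:350]=a; o[350:,:450]=b
cv2.imwrite("pics/c1.png",o[:,:,::-1])
```

```text
(no output)
```

View pics/c1.png

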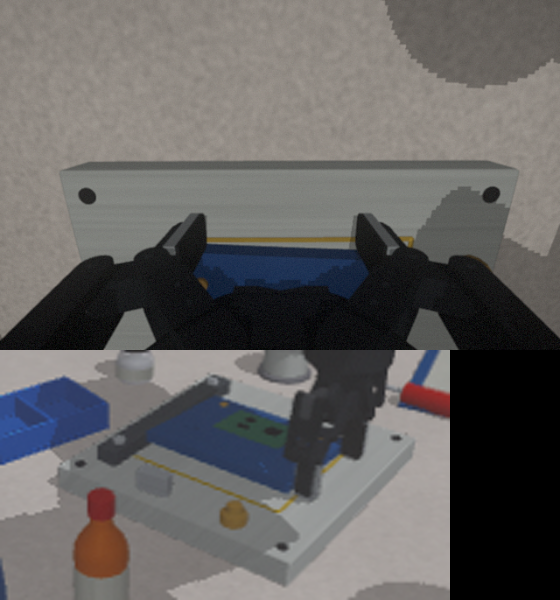

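The wrist view (upper half) now shows the yellow near line clear at row 240, with the plate edge beyond it at row 248. The plate has slid towards the rail with little force, so I'll keep pushing until it meets the rail.

```bash
python3 -m jog '-0.015 0 0 0 0 0 -1; 0 0 0 0 0 0 -1'; python3 -m jog '-0.015 0 0 0 0 0 -1; 0 0 0 0 0 0 -1'
```

```text
time: 7.58
tool_pos: [447.8, -126.1, 188.2]
tcp_rot: [180.0, -0.0, -176.5]
ft_force: [-1.5, -0.5, 0.5]
finger_gap: 85.3
grip_force: 0.9
time: 7.82
tool_pos: [448.4, -126.1, 187.9]
tcp_rot: [180.0, -0.2, -176.5]
ft_force: [-10.1, -0.8, 6.9]
finger_gap: 85.7
grip_force: 4.9
```

```bash
python3 -m jog '-0.005 0 0 0 0 0 -1; 0 0 0 0 0 0 -1'; python3 -c "
from bench import *
print(sense()['wrist_torque'])"; python3 -m jog '0.15 0 0 0 0 0 -1; 0 0 -0.5 0 0 0 -1; 0 0 -0.3 0 0 0 -1;0 0 0 0 0 0 -1'
```

```text
time: 8.07
tool_pos: [448.6, -126.1, 187.8]
tcp_rot: [180.0, -0.2, -176.5]
ft_force: [-11.2, -2.0, 8.3]
finger_gap: 85.4
grip_force: 6.1
[-0.19469789  1.77367462  0.13408097]
time: 8.57
tool_pos: [436.4, -127.4, 271.5]
tcp_rot: [-179.8, 0.4, -176.5]
ft_force: [0.3, 0.0, -0.5]
finger_gap: 85.5
grip_force: 0.0
```

```bash
python3 -m jog '-0.32 -0.3 0 0 0 0 -1; -0.32 -0.3 0 0 0 0 -1; -0.32 -0.3 0 0 0 0 -1; 0 0 0 0 0 0.166 -1; 0 0 0 0 0 0.166 -1'; python3 -m jog '0 0 0 0 0 0.166 -1; 0 0 0 0 0 0.166 -1; 0 0 0 0 0 0.166 -1; 0 0 0 0 0 0.166 -1; 0 0 0 0 0 0.166 -1'; python3 -m jog '0 0 0 0 0 0.166 -1; 0 0 0 0 0 0.166 -1; 0 0 0 0 0 0 -1'
```

```text
time: 9.2
tool_pos: [536.1, -211.0, 266.0]
tcp_rot: [180.0, -0.1, 163.3]
ft_force: [-0.2, 0.3, -0.4]
finger_gap: 85.3
grip_force: 0.0
time: 9.82
tool_pos: [535.9, -210.6, 266.6]
tcp_rot: [-179.9, -0.1, 113.5]
ft_force: [0.4, 0.7, -0.4]
finger_gap: 85.4
grip_force: 0.0
time: 10.2
tool_pos: [535.9, -210.6, 266.8]
tcp_rot: [-179.9, -0.1, 93.9]
ft_force: [-0.1, 0.9, -0.1]
finger_gap: 85.4
grip_force: 0.0
```

```bash
python3 -m jog '0 0 0.4 0 0 0 -1; 0 0 0.3 0 0 0 -1; 0 0 0.05 0 0 0 -1; 0 0 0.03 0 0 0 -1; 0 0 0 0 0 0 -1'; python3 -m jog '0.06 0 0 0 0 0 -1; 0 0 0 0 0 0 -1';python3 -m jog '0.05 0 0 0 0 0 -1; 0 0 0 0 0 0 -1'
```

```text
time: 10.82
tool_pos: [536.8, -211.1, 191.4]
tcp_rot: [179.9, 0.1, 93.9]
ft_force: [0.1, 1.1, 0.5]
finger_gap: 85.3
grip_force: 0.0
time: 11.08
tool_pos: [536.0, -204.5, 191.0]
tcp_rot: [179.9, 0.0, 93.9]
ft_force: [-1.0, -0.0, 0.1]
finger_gap: 85.4
grip_force: 0.0
time: 11.32
tool_pos: [535.4, -199.5, 190.2]
tcp_rot: [-180.0, -0.0, 93.9]
ft_force: [0.8, -0.0, 0.6]
finger_gap: 85.5
grip_force: 0.0
```

```bash
python3 -m jog '0.02 0 0.02 0 0 0 -1; 0.03 0 0 0 0 0 -1; 0 0 0 0 0 0 -1'; python3 -m jog '0.03 0 0 0 0 0 -1; 0 0 0 0 0 0 -1';python3 -m jog '0.03 0 0 0 0 0 -1; 0 0 0 0 0 0 -1';python3 -m jog '0.03 0 0 0 0 0 -1; 0 0 0 0 0 0 -1'
```

```text
time: 11.7
tool_pos: [535.0, -194.7, 188.1]
tcp_rot: [-180.0, -0.0, 93.9]
ft_force: [-0.3, 0.1, 0.4]
finger_gap: 85.4
grip_force: 0.0
time: 11.95
tool_pos: [534.9, -191.8, 188.2]
tcp_rot: [180.0, 0.0, 93.9]
ft_force: [-0.1, -0.6, -0.2]
finger_gap: 85.4
grip_force: 0.0
time: 12.2
tool_pos: [534.7, -188.8, 188.3]
tcp_rot: [180.0, 0.0, 93.9]
ft_force: [-0.0, -0.1, -0.5]
finger_gap: 85.2
grip_force: 0.2
time: 12.45
tool_pos: [534.5, -185.7, 188.3]
tcp_rot: [180.0, -0.0, 93.9]
ft_force: [0.5, -1.3, 0.2]
finger_gap: 85.7
grip_force: 0.2
```

```bash
python3 -m jog '0.03 0 0 0 0 0 -1; 0 0 0 0 0 0 -1'; python3 -m jog '0.03 0 0 0 0 0 -1; 0 0 0 0 0 0 -1';python3 -m jog '0.02 0 0 0 0 0 -1; 0 0 0 0 0 0 -1';python3 -m jog '0.015 0 0 0 0 0 -1; 0 0 0 0 0 0 -1'
```

```text
time: 12.7
tool_pos: [534.3, -182.6, 188.2]
tcp_rot: [180.0, -0.0, 93.9]
ft_force: [0.4, -1.0, 0.6]
finger_gap: 85.3
grip_force: 0.1
time: 12.95
tool_pos: [534.0, -179.5, 188.0]
tcp_rot: [-180.0, -0.0, 93.9]
ft_force: [-1.0, -0.0, -0.7]
finger_gap: 85.3
grip_force: 0.0
time: 13.2
tool_pos: [533.9, -177.7, 188.1]
tcp_rot: [-180.0, -0.0, 93.9]
ft_force: [0.7, -0.2, 0.1]
finger_gap: 85.6
grip_force: 0.0
time: 13.45
tool_pos: [533.9, -176.4, 188.2]
tcp_rot: [180.0, 0.0, 93.9]
ft_force: [0.5, -1.1, -1.2]
finger_gap: 85.6
grip_force: 0.3
```

```bash
python3 -m jog '0.015 0 0 0 0 0 -1; 0 0 0 0 0 0 -1'; python3 -m jog '0.015 0 0 0 0 0 -1; 0 0 0 0 0 0 -1';python3 -c "
from bench import *
import cv2
t=snapshot('side')['img'][150:250,280:450]; w=snapshot('wrist')['img']
import numpy as np
o=np.zeros((580,680,3),np.uint8); o[:350,:560]=cv2.resize(w,(560,350)); o[350:,:391]=cv2.resize(t,(391,230),interpolation=cv2.INTER_CUBIC)
cv2.imwrite('pics/c2.png',o[:,:,::-1])"
```

```text
time: 13.7
tool_pos: [533.7, -175.1, 188.2]
tcp_rot: [-180.0, 0.0, 93.9]
ft_force: [0.1, -2.8, 0.1]
finger_gap: 85.2
grip_force: 1.2
time: 13.95
tool_pos: [533.6, -174.5, 188.4]
tcp_rot: [180.0, 0.1, 93.9]
ft_force: [0.0, -8.2, -1.0]
finger_gap: 85.4
grip_force: 4.3
```

View pics/c2.png

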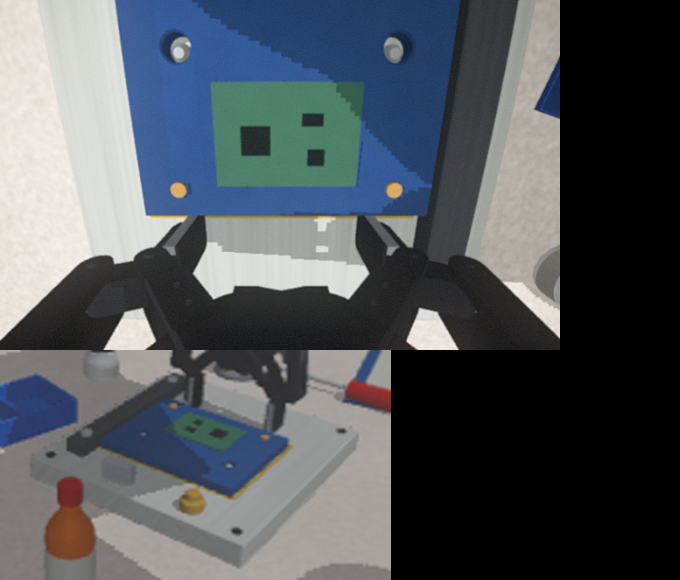

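The plate now has the yellow line along its right and near sides, the pins show in both holes at (180, 48) and (394, 48), and resistance has risen to 8 N. I'll back off and check that it lies flat.

```bash
python3 -m jog '-0.1 0 0 0 0 0 -1; -0.15 0 0 0 0 0 -1; -0.05 0 -0.4 0 0 0 -1; -0.1 0 -0.5 0 0 0 -1; 0 0 -0.4 0 0 0 -1';python3 -m jog '0 0 -0.4 0 0 0 -1; 0 0 0 0 0 0 -1';python3 -c "
from bench import *
import cv2,numpy as np
w=snapshot('wrist')['img']; t=snapshot('side')['img'][150:250,280:450]
cv2.imwrite('pics/w2full.png',w[:,:,::-1]); o=np.zeros((590,790,3),np.uint8)
o[:360,:576]=cv2.resize(w,(576,360)); o[360:,:391]=cv2.resize(t,(391,230),interpolation=cv2.INTER_CUBIC)
u=snapshot('top')['img'][160:262,318:434];o[360:,400:662]=cv2.resize(u,(262,230),interpolation=cv2.INTER_CUBIC)
cv2.imwrite('pics/c3.png',o[:,:,::-1])"
```

```text
time: 14.68
tool_pos: [536.5, -214.7, 320.5]
tcp_rot: [179.9, 0.0, 93.8]
ft_force: [-0.7, -0.3, -0.7]
finger_gap: 85.3
grip_force: 0.0
time: 14.92
tool_pos: [537.5, -214.6, 363.0]
tcp_rot: [179.6, 0.2, 93.9]
ft_force: [0.9, 0.5, -0.3]
finger_gap: 85.6
grip_force: 0.0
```

View pics/c3.png

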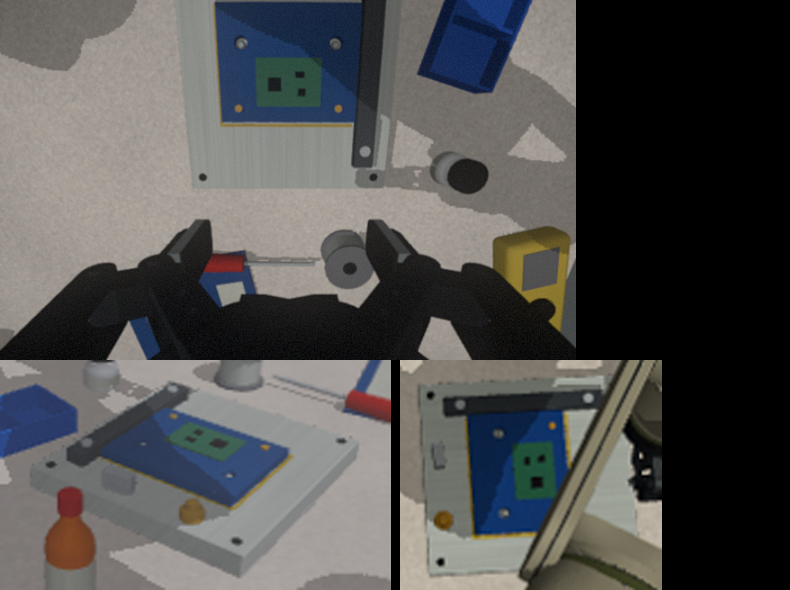

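The plate sits inside the yellow outline with a pin centred in each hole, and the bystanders look unmoved. I'll take one enlarged check that it's flat.

```bash
python3 -c "
from bench import *
import cv2,numpy as np
w=snapshot('wrist')['img'][0:150,225:435]; t=snapshot('side')['img'][162:222,310:420]
o=np.zeros((600,800,3),np.uint8)
o[:270,:378]=cv2.resize(w,(378,270),interpolation=cv2.INTER_CUBIC); o[270:,:605]=cv2.resize(t,(605,330),interpolation=cv2.INTER_CUBIC)
o[:270,390:]=cv2.resize(w[25:75,20:156],(410,270),interpolation=cv2.INTER_CUBIC)
cv2.imwrite('pics/c4.png',cv2.convertScaleAbs(o,alpha=1.4)[:,:,::-1])"
```

```text
(no output)
```

View pics/c4.png

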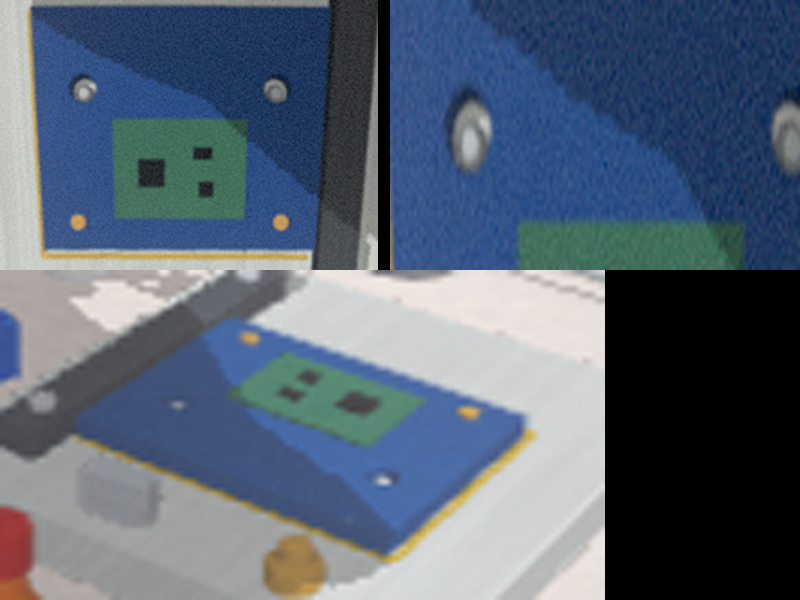

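```bash
python3 -c "
from bench import *
print(hand_in())"
```

```text
the job is handed in; nothing more can be done
None
```

The job is handed in: in the last pictures the plate lies flat inside the yellow outline with a pin in each hole. The arm is backed off clear, the other items look unmoved, and it took about 15 s of the 42 s allowed; no verdict came back.

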